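Shim the rocking comparator stand

ROBOT

A 6-joint arm with a two-finger parallel gripper is mounted at the origin on the work surface. World frame = base frame: x ahead of the robot, y to its left, z up, the work surface at z = 0. Lengths are in mm, angles in rad, forces in N, time in s.
With the tool pointing down it reaches from about 350 to 725 mm from the base axis. Payload 6 kg.
Tool frame: the origin (TCP) lies midway between the tips of the shut fingers; the grasp point (between the pads) lies arm.grip_depth behind it (arm.grip_depth is the distance from the TCP to the grasp point, in mm); z points along the fingers, x is the direction in which the jaws open and shut, and the axes are right-handed (so a half turn about z gives the same grasp; the last joint's range is limited). The gripper opens to 85 mm and grips with 20 to 120 N. Pads are 22 mm wide; open, the fingers measure 114 mm over their backs; the gripper's body (76 mm by 85 mm) begins 54 mm behind the grasp point. The pads swing forward as they close: fully open they stand 13 mm farther back than shut.
Start: joints at [1.672, 0.04, 0.085, 0, -1.615, -0.334], TCP at [138.397, 583.798, 231.261] pointing down, gripper open.
Joint ranges: [-2.56, 2.56], [-1.29, 2.01], [-1.08, 1.49], [-3.29, 1.98], [-2.81, -0.18], [-2.99, 2.99]. Speed limits (rad/s): [2.57, 2.57, 3.01, 3.14, 3.14, 3.14].

INTERFACE

Orientations are given as a unit quaternion [x, y, z, w].
In Python, from bench import readout, cams, arm gives the robot as it stands.
- The arm moves only by the tool arm_command, never from a script. Its argument "motion" is a list of rows, each an object of numbers: "dx", "dy", "dz": the shift along the tool's x, y, z in mm; "ax", "ay", "az": the turn, a rotation vector about the tool's x, y, z in degrees; "fingers": the opening, from -1 (shut) to 1 (fully open). A call has 1 to 20 rows; each row is the pose to reach, as a shift and turn from the pose commanded when the call began, along the tool's axes at that moment; what a row does not reach only later rows make up. A row lasts 1/12 s, in which the tool goes at most 41.7 mm and 7.16 degrees, less where a joint would pass 70% of its speed; a pose out of reach is approached as far as the arm can. A call with a gripper value outside its range is refused whole. The fingers move at their own pace and stop on an object; "grip_force" is the grip in N (left out, the last holds). Time passes only in rows, so rows that repeat a pose let the fingers close. It gives the time, the measured TCP pose, the force and the opening at its end, in the units of the state.
- readout.get_obs(): the state, without advancing time (a new reading comes with each control period).
- cams.camera(name): name is "scene" or "top"; returns (picture, depth): 384x512x3 uint8, red, green, blue; 384x512 float32, mm along the optical axis (not along the pixel's ray), 0 where there is no reading.
- cams.get_calibration(name): a dict with "fx", "fy", "cx", "cy" (pixels), "camera_from_world" (4x4, takes a point from world to camera coordinates). Camera axes: x right, y down, z forward; pixel columns grow to the right and rows downward; lengths in mm; the calibration is good to about 2 mm. A picture is of the moment at which its call begins. get_calibration takes no time and is no camera call.
- arm.sign_off(): hands the job in, once; it reports no verdict.
The state is a dict: "time_s": time; "joint_pos": joint angles; "qvel": joint speeds; "joint_torque": joint torques, N m; "ee_pos": TCP position; "eef_rot": TCP orientation; "contact_force": force on the tool from outside, world axes, zero at the start; "torque": the same for the moment, N m; "gripper_width": opening from 0.0 (shut) to 1.0 (fully open).
Only numpy, scipy, OpenCV 4.12 (cv2) and the standard library are available. Lean on these libraries where they do the work, as an engineer would, in place of code of your own. Each camera call takes 0.05 s, during which the arm holds its last target.

TASK

The grey comparator stand rocks because the black domed foot under the end of its arm, the end with the yellow dot, hangs clear of the bench. Slide the dark steel shim flat under that foot and let go of it, then slide the brass shim in on top of it, so that the foot rests firmly on the two shims and the stand no longer rocks. Leave the red and the blue plastic plates where they are.

Things in the scene. Friction and masses are not known exactly. Their poses are not given: they have to be found in the camera images.
- platform: Grey platform: 130 x 150 x 16 mm plate with a 44 mm wide arm towards -y and +y (340 mm over all), top 64 mm above the bench, gauge post in the middle to 170 mm. Rocks, sprung, about its x axis on a fixed pedestal. Origin: on that axis, centre of the plate's underside, 48 mm up; z up. The foot is under the -y arm, 150 mm out, 20 mm from the arm's end; shims go in there, moving along +y.
- foot (a point): Lowest point of the black domed foot (32 mm ball let into the arm's underside below the yellow dot). Hangs 25 mm above the bench. The two stacked shims measure 28 mm, so the second makes the foot ride up 3 mm: the dome glides up over the shim's edge, springs pushing down with about 5 N.
- steel_shim: Dark grey steel shim plate, 120 x 32 x 14 mm (long, wide, thick), lying flat on the bench. Origin: centre of its underside; x along its length, y across its width, z up. Both ends are alike. About 0.42 kg.
- brass_shim: Yellow brass shim plate, 120 x 32 x 14 mm (long, wide, thick), lying flat on the bench. Origin: centre of its underside; x along its length, y across its width, z up. Both ends are alike. About 0.45 kg.
- red_plate: Red plastic plate, 120 x 32 x 8 mm, lying flat among the shims; not to be used. Origin and axes as for the shims.
- blue_plate: Blue plastic plate, 120 x 32 x 20 mm, lying flat among the shims; not to be used. Origin and axes as for the shims.
Things that resemble listed ones, but are neither listed nor needed, are in the scene too. What is meant by the brass_shim is not green or pink, and is the smaller of those in its own colour.

How it is judged (in metres and radians):
On the way:
1. the steel shim lies flat on the bench under the foot, released, with the brass shim not yet there (x of foot in the frame of steel_shim between -0.052 and 0.052 m and y of foot in the frame of steel_shim between -0.014 and 0.014 m and height (world z) of steel_shim between -0.003 and 0.003 m and angle between steel_shim's own z axis and vertical below 0.07 rad and contact force between the fingers and steel_shim below 0.1 N and linear speed of steel_shim below 0.02 m/s and horizontal distance between foot and brass_shim above 0.09 m), for 0.2 s.
At the end, for the whole second after the job is handed in: Steel shim flat on the bench, brass shim flat on top (within 3 mm in height, 4 degrees), released, at rest. The foot is over both, 8 mm or more inside their ends, at most 14 mm off their centre lines, and bears on the brass with over 1 N, raised more than 1 mm (x of foot in the frame of steel_shim between -0.052 and 0.052 m and y of foot in the frame of steel_shim between -0.014 and 0.014 m and height (world z) of steel_shim between -0.003 and 0.003 m and angle between each of steel_shim, brass_shim's own z axis and vertical below 0.07 rad and contact force between the fingers and steel_shim below 0.1 N and linear speed of each of steel_shim, brass_shim below 0.02 m/s and x of foot in the frame of brass_shim between -0.052 and 0.052 m and y of foot in the frame of brass_shim between -0.014 and 0.014 m and height (world z) of brass_shim between 0.011 and 0.017 m and contact force between the fingers and brass_shim below 0.1 N and contact force between platform and brass_shim above 1 N and height (world z) of foot above 0.0262 m and angular speed of platform below 0.05 rad/s); the robot touches nothing.
It fails at once if the red or the blue plate is moved by more than 30 mm (distance of any of red_plate, blue_plate from where it was at the start of the episode above 0.03 m).
It also fails if it takes over 72 s, if anything falls off the work surface, if the arm or the gripper's body presses on something with over 40 N, if the wrist force passes 120 N, or if a joint passes its speed limit or range.

## Working session

There is one attempt and no reset: what is moved stays moved. The work goes in short steps, Python scripts to look and compute and a tool call to move; the robot and the scene stay as the last step left them, time stands still between calls to the robot, and variables do not carry over. Pictures are saved under pics/ and viewed, and the job is handed in when it is done.

Besides the shell and the picture viewer there is one more tool, called after "Request:" as name([rows], argument=value, ...), one row to a line, values as JSON. arm_command: Moves the arm, as the interface text tells. Its arguments: {"type":"object","properties":{"motion":{"type":"array","items":{"type":"object","properties":{"dx":{"type":"number"},"dy":{"type":"number"},"dz":{"type":"number"},"ax":{"type":"number"},"ay":{"type":"number"},"az":{"type":"number"},"fingers":{"type":"number"}}}},"grip_force":{"type":"number"}},"required":["motion"]}

```bash
mkdir -p pics; ls; python3 - <<'E'
from bench import readout, cams, arm
import cv2, numpy as np
print(readout.get_obs()); print(arm.grip_depth)
for n in ("scene","top"):
    p,d=cams.camera(n); cv2.imwrite(f"pics/{n}0.png",p[:,:,::-1]); np.save(f"{n}0_d.npy",d)
    print(cams.get_calibration(n))
E
```

```text
pics
{'time_s': 0.0, 'joint_pos': array([ 1.67166885e+00,  4.07888577e-02,  8.37469312e-02, -4.62067448e-04,
       -1.61548750e+00, -3.33692434e-01]), 'qvel': array([ 0.00092969,  0.0011383 ,  0.00084054,  0.00083335, -0.00077435,
        0.00027303]), 'joint_torque': array([ 1.10154950e-03, -3.68194091e+01,  3.47413516e+01,  6.93238333e+00,
       -5.48708107e-03,  3.43741897e-05]), 'ee_pos': array([138.28423204, 583.49261769, 230.25702548]), 'eef_rot': array([-6.20200294e-01,  7.84442981e-01, -6.06242101e-04, -6.60797788e-04]), 'contact_force': array([ 0.29124856, -0.7459388 , -0.15848088]), 'torque': array([0.00197998, 0.01475704, 0.00343611]), 'gripper_width': 1.0011329581658368}
18.700000000000003
{'fx': 386.6310646902545, 'fy': 386.6310646902545, 'cx': 254.99679098237607, 'cy': 197.2874540515525, 'camera_from_world': array([[ 5.62170911e-01,  8.26830878e-01,  1.77359808e-02,
        -1.10321816e+02],
       [ 6.11661964e-01, -4.01250077e-01, -6.81812304e-01,
        -3.14726904e+02],
       [-5.56626903e-01,  3.94143469e-01, -7.31312120e-01,
         1.64949526e+03],
       [ 0.00000000e+00,  0.00000000e+00,  0.00000000e+00,
         1.00000000e+00]])}
{'fx': 351.3270828942396, 'fy': 351.3270828942396, 'cx': 257.6308657261992, 'cy': 197.2817334049823, 'camera_from_world': array([[ 4.54131199e-03, -9.99706684e-01, -2.37891104e-02,
        -1.41916912e+02],
       [-9.96442348e-01, -2.52191330e-03, -8.42394678e-02,
         4.70261161e+02],
       [ 8.41547649e-02,  2.40870347e-02, -9.96161528e-01,
         1.16518476e+03],
       [ 0.00000000e+00,  0.00000000e+00,  0.00000000e+00,
         1.00000000e+00]])}
```

View pics/scene0.png

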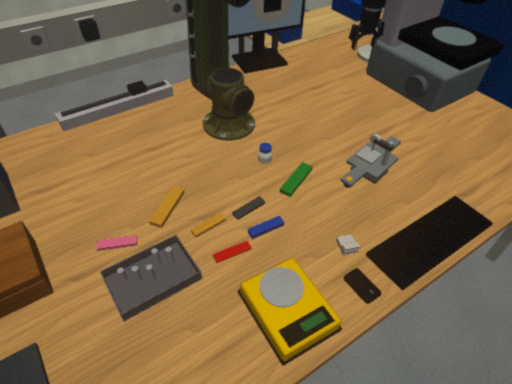

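View pics/top0.png

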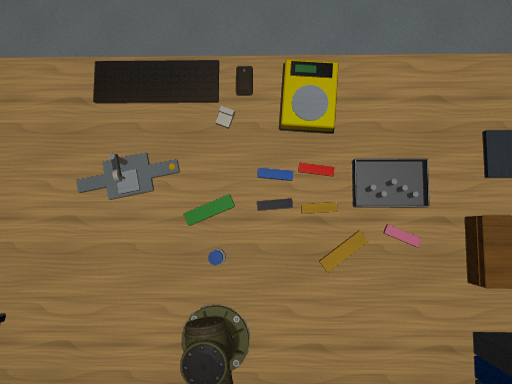

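The top view shows the steel shim at (275,204) and the small brass one at (319,208). The blue plate is at (275,174), the red at (316,169), and the platform at (128,176) with its yellow dot at (172,167). The larger brass bar at (344,251) is a decoy.

```bash
cat > h.py <<'E'
from bench import readout, cams, arm
import cv2, numpy as np
def ray(n,uv,z):
    c=cams.get_calibration(n);T=c["camera_from_world"];R=T[:3,:3];o=-R.T@T[:3,3]
    uv=np.atleast_2d(uv)
    d=np.c_[(uv[:,0]-c["cx"])/c["fx"],(uv[:,1]-c["cy"])/c["fy"],np.ones(len(uv))]@R
    return o+d*((z-o[2])/d[:,2])[:,None]
def proj(n,P):
    c=cams.get_calibration(n);T=c["camera_from_world"];q=np.atleast_2d(P)@T[:3,:3].T+T[:3,3]
    return np.c_[q[:,0]/q[:,2]*c["fx"]+c["cx"],q[:,1]/q[:,2]*c["fy"]+c["cy"]]
def world(n,d,m):
    v,u=np.nonzero(m&(d>0));c=cams.get_calibration(n);T=c["camera_from_world"];z=d[v,u]
    q=np.c_[(u-c["cx"])/c["fx"]*z,(v-c["cy"])/c["fy"]*z,z]
    return (q-T[:3,3])@T[:3,:3]
def rect(n,m,z):
    cs,_=cv2.findContours(m.astype(np.uint8),cv2.RETR_EXTERNAL,cv2.CHAIN_APPROX_NONE)
    k=max(cs,key=cv2.contourArea)
    P=ray(n,k[:,0].astype(float),z)[:,:2].astype(np.float32)
    (c,s,a)=cv2.minAreaRect(P)
    if s[0]<s[1]: a+=90;s=s[::-1]
    return np.round(c,1),np.round(s,1),round((a+90)%180-90,1)
E
cat > m.py <<'E'
from h import *
import sys
tag=sys.argv[1]
for n in ("top","scene"):
    p,d=cams.camera(n); cv2.imwrite(f"pics/{n}{tag}.png",cv2.resize(p[:,:,::-1],None,fx=1.5,fy=1.5)); np.save(f"{n}{tag}_d.npy",d);np.save(f"{n}{tag}_p.npy",p)
E
python3 m.py 1; python3 - <<'E'
from h import *
for n,boxes in (("top",dict(steel=(250,194,300,214,14),brass=(296,198,342,218,14),blue=(252,164,298,184,20),red=(294,160,338,178,8),dot=(166,161,178,173,64))),
   ("scene",dict(steel=(228,193,270,220,14),brass=(188,210,230,238,14),blue=(244,214,290,240,20),red=(208,240,256,264,8),dot=(342,175,354,187,64)))):
    p=np.load(f"{n}1_p.npy").astype(int);hsv=cv2.cvtColor(p.astype(np.uint8),cv2.COLOR_RGB2HSV);d=np.load(f"{n}1_d.npy")
    for k,(a,b,c,e,z) in boxes.items():
        m=np.zeros(p.shape[:2],bool);s=p[b:e,a:c];h=hsv[b:e,a:c]
        H,S,V=h[...,0],h[...,1],h[...,2]
        m[b:e,a:c]={"steel":(S<90)&(V<110),"brass":(S>190)&(H>15)&(H<32),"blue":(H>100)&(S>120),"red":((H<6)|(H>174))&(S>150),"dot":(S>120)&(H>15)&(H<35)}[k]
        if m.sum()<5: print(n,k,'none');continue
        W=world(n,d,m)
        print(n,k,m.sum(),rect(n,m,z),"depth med",np.round(np.median(W,0),1), np.percentile(W[:,2],[5,50,95]).round(1))
E
```

```text
top steel 323 (array([ 448.7, -196.2]), array([118.6,  30.8]), -84.8) depth med [ 448.5 -195.5   13.4] [ 9.9 13.4 17.5]
top brass 284 (array([ 437.9, -345.4]), array([118. ,  29.1]), -85.4) depth med [ 438.8 -346.7   13.9] [10.1 13.9 17.7]
top blue 317 (array([ 551.1, -198.3]), array([117.4,  30.6]), 84.8) depth med [ 550.2 -198.6   19.9] [15.9 19.9 23.6]
top red 310 (array([ 569. , -338.2]), array([118.3,  30.4]), 82.1) depth med [ 568.8 -338.3    7.8] [ 4.3  7.8 11.3]
top dot 30 (array([568.4, 140.9]), array([19. , 16.2]), 45.6) depth med [569.1 141.2  63.8] [60.2 63.8 66.5]
scene steel 240 (array([ 452. , -199.9]), array([116.6,  31.8]), -85.2) depth med [ 450.8 -201.5   12.8] [ 8.6 12.8 15.9]
scene brass 284 (array([ 441.9, -349.2]), array([116.8,  36. ]), -84.9) depth med [ 440.6 -350.4   12.6] [ 8.  12.6 16.1]
scene blue 271 (array([ 553.7, -202.5]), array([116.4,  31.1]), 84.6) depth med [ 553.2 -202.2   18.8] [15.1 18.8 21.7]
scene red 308 (array([ 569.8, -341.3]), array([114.9,  31.3]), 82.4) depth med [ 570.1 -341.7    7.2] [4.  7.2 9.9]
scene dot 43 (array([568.3, 140.1]), array([19.2, 18.7]), -5.6) depth med [563.3 142.9  60.9] [-3.2 60.9 65.4]
```

```bash
python3 - <<'E'
from h import *
p=np.load("top1_p.npy")[:,:,::-1]; a=cv2.resize(p[140:225,70:350],None,fx=2.8,fy=2.8,interpolation=cv2.INTER_NEAREST)
cv2.imwrite("pics/zt.png",a)
p=np.load("scene1_p.npy")[:,:,::-1]; a=cv2.resize(p[125:270,180:410],None,fx=3.4,fy=3.4,interpolation=cv2.INTER_NEAREST)
cv2.imwrite("pics/zs.png",a)
d=np.load("top1_d.npy");m=np.zeros(d.shape,bool);m[145:205,72:184]=1
W=world("top",d,m)
g=W[(W[:,2]>56)&(W[:,2]<72)]
print(len(g),g.mean(0),g.min(0),g.max(0))
(c,s,a)=cv2.minAreaRect(g[:,:2].astype(np.float32));print(c,s,a)
E
```

```text
2037 [536.78532608 283.87670851  63.50872008] [460.18803662 120.52579659  56.07765008] [613.33660708 460.5383178   71.99282602]
(537.0060424804688, 289.44427490234375) (130.0938262939453, 341.8345947265625) 11.89474868774414
```

```bash
cat > g.py <<'E'
from h import *
from scipy.spatial.transform import Rotation as Ro
def go(x,y,z,yaw,pre=False):
    o=readout.get_obs();R=Ro.from_quat(o["eef_rot"]).as_matrix()
    print("now",round(o["time_s"],2),o["ee_pos"].round(1),"yaw",np.degrees(np.arctan2(R[1,0],R[0,0])).round(2),"zdir",R[:,2].round(4),"F",o["contact_force"].round(1),"w",round(o["gripper_width"],3))
    c,s=np.cos(np.radians(yaw)),np.sin(np.radians(yaw))
    T=np.array([[c,s,0],[s,-c,0],[0,0,-1]]).T
    print("  d",(R.T@(np.array([x,y,z])-o["ee_pos"])).round(1),"a",np.degrees(Ro.from_matrix(R.T@T).as_rotvec()).round(2))
E
python3 -c "
from g import *
go(500,150,230,-140)
go(454,-240,120,-174.8)"
```

```text
now 0.2 [138.4 583.6 230.6] yaw -103.34 zdir [-1.0e-04 -1.2e-03 -1.0e+00] F [-0.5  0.5  0.4] w 1.001
  d [ 338.5 -451.9    1.1] a [-3.000e-02 -6.000e-02  3.666e+01]
now 0.2 [138.4 583.6 230.6] yaw -103.34 zdir [-1.0e-04 -1.2e-03 -1.0e+00] F [-0.5  0.5  0.4] w 1.001
  d [ 728.4 -497.1  111.6] a [-5.000e-02 -5.000e-02  7.146e+01]
```

View pics/zs.png

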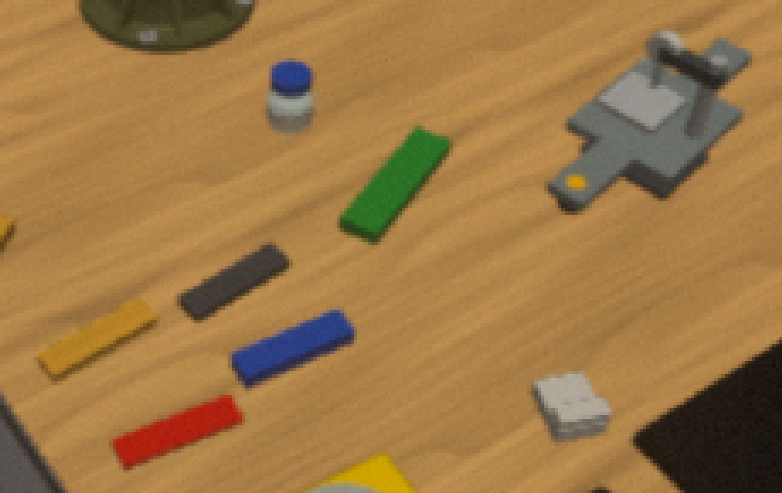

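View pics/zt.png

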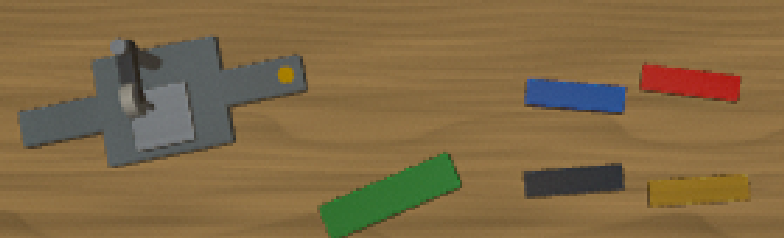

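The zooms confirm it: the steel shim lies clear of the blue plate, the black dome sits under the dot at (572,200), and the approach corridor beside the foot is free. I'll go via a waypoint to hover above the steel shim's outer end.

Request:
arm_command([
  {"dx":338,"dy":-452,"dz":0,"az":36.7,"fingers":1},
  {"dx":338,"dy":-452,"dz":0,"az":36.7},
  {"dx":338,"dy":-452,"dz":0,"az":36.7},
  {"dx":338,"dy":-452,"dz":0,"az":36.7},
  {"dx":338,"dy":-452,"dz":0,"az":36.7},
  {"dx":338,"dy":-452,"dz":0,"az":36.7},
  {"dx":338,"dy":-452,"dz":0,"az":36.7},
  {"dx":338,"dy":-452,"dz":0,"az":36.7},
  {"dx":338,"dy":-452,"dz":0,"az":36.7},
  {"dx":338,"dy":-452,"dz":0,"az":36.7},
  {"dx":338,"dy":-452,"dz":0,"az":36.7},
  {"dx":338,"dy":-452,"dz":0,"az":36.7},
  {"dx":338,"dy":-452,"dz":0,"az":36.7},
  {"dx":338,"dy":-452,"dz":0,"az":36.7},
  {"dx":338,"dy":-452,"dz":0,"az":36.7},
  {"dx":338,"dy":-452,"dz":0,"az":36.7},
])

```text
validation failed for argument at $.mo...
```

```bash
python3 -c "
from g import *
go(454,-240,80,-174.8)"
```

```text
now 0.2 [138.4 583.6 230.6] yaw -103.34 zdir [-1.0e-04 -1.2e-03 -1.0e+00] F [-0.5  0.5  0.4] w 1.001
  d [ 728.4 -497.1  151.6] a [-5.000e-02 -5.000e-02  7.146e+01]
```

Request:
arm_command([
  {"dx":338,"dy":-452,"dz":0,"ax":0,"ay":0,"az":36.7,"fingers":1},
  {"dx":338,"dy":-452,"dz":0,"ax":0,"ay":0,"az":36.7,"fingers":1},
])

```text
time_s: 0.37
ee_pos: [191.4, 519.4, 229.5]
eef_rot: [-0.516, 0.856, -0.001, -0.001]
contact_force: [1.0, -0.1, 0.9]
gripper_width: 1.004
```

```bash
python3 -c "
from g import *
go(500,150,230,-140)"
```

```text
now 0.37 [191.4 519.4 229.5] yaw -117.83 zdir [-3.0e-04 -3.1e-03 -1.0e+00] F [ 1.  -0.1  0.9] w 1.004
  d [ 182.6 -445.4    0.6] a [-0.1  -0.15 22.17]
```

Request:
arm_command([
  {"dx":183,"dy":-445,"dz":0,"ax":0,"ay":0,"az":22,"fingers":1},
  {"dx":183,"dy":-445,"dz":0,"ax":0,"ay":0,"az":22,"fingers":1},
  {"dx":183,"dy":-445,"dz":0,"ax":0,"ay":0,"az":22,"fingers":1},
  {"dx":183,"dy":-445,"dz":0,"ax":0,"ay":0,"az":22,"fingers":1},
  {"dx":183,"dy":-445,"dz":0,"ax":0,"ay":0,"az":22,"fingers":1},
  {"dx":183,"dy":-445,"dz":0,"ax":0,"ay":0,"az":22,"fingers":1},
  {"dx":183,"dy":-445,"dz":0,"ax":0,"ay":0,"az":22,"fingers":1},
  {"dx":183,"dy":-445,"dz":0,"ax":0,"ay":0,"az":22,"fingers":1},
  {"dx":183,"dy":-445,"dz":0,"ax":0,"ay":0,"az":22,"fingers":1},
  {"dx":183,"dy":-445,"dz":0,"ax":0,"ay":0,"az":22,"fingers":1},
  {"dx":183,"dy":-445,"dz":0,"ax":0,"ay":0,"az":22,"fingers":1},
  {"dx":183,"dy":-445,"dz":0,"ax":0,"ay":0,"az":22,"fingers":1},
  {"dx":183,"dy":-445,"dz":0,"ax":0,"ay":0,"az":22,"fingers":1},
  {"dx":183,"dy":-445,"dz":0,"ax":0,"ay":0,"az":22,"fingers":1},
])

```text
time_s: 1.53
ee_pos: [501.4, 150.0, 230.7]
eef_rot: [-0.343, 0.939, -0.0, -0.001]
contact_force: [-0.4, 0.5, 0.3]
gripper_width: 1.001
```

```bash
python3 -c "
from g import *
go(454,-240,80,-174.8)"
```

```text
now 1.53 [501.4 150.  230.7] yaw -139.83 zdir [-1.e-03 -6.e-04 -1.e+00] F [-0.4  0.5  0.3] w 1.001
  d [ 287.6 -267.4  151. ] a [-1.000e-02 -7.000e-02  3.497e+01]
```

Request:
arm_command([
  {"dx":287.5,"dy":-267.5,"dz":151,"ax":0,"ay":0,"az":35,"fingers":1},
  {"dx":287.5,"dy":-267.5,"dz":151,"ax":0,"ay":0,"az":35,"fingers":1},
  {"dx":287.5,"dy":-267.5,"dz":151,"ax":0,"ay":0,"az":35,"fingers":1},
  {"dx":287.5,"dy":-267.5,"dz":151,"ax":0,"ay":0,"az":35,"fingers":1},
  {"dx":287.5,"dy":-267.5,"dz":151,"ax":0,"ay":0,"az":35,"fingers":1},
  {"dx":287.5,"dy":-267.5,"dz":151,"ax":0,"ay":0,"az":35,"fingers":1},
  {"dx":287.5,"dy":-267.5,"dz":151,"ax":0,"ay":0,"az":35,"fingers":1},
  {"dx":287.5,"dy":-267.5,"dz":151,"ax":0,"ay":0,"az":35,"fingers":1},
  {"dx":287.5,"dy":-267.5,"dz":151,"ax":0,"ay":0,"az":35,"fingers":1},
  {"dx":287.5,"dy":-267.5,"dz":151,"ax":0,"ay":0,"az":35,"fingers":1},
  {"dx":287.5,"dy":-267.5,"dz":151,"ax":0,"ay":0,"az":35,"fingers":1},
  {"dx":287.5,"dy":-267.5,"dz":151,"ax":0,"ay":0,"az":35,"fingers":1},
  {"dx":287.5,"dy":-267.5,"dz":151,"ax":0,"ay":0,"az":35,"fingers":1},
  {"dx":287.5,"dy":-267.5,"dz":151,"ax":0,"ay":0,"az":35,"fingers":1},
])

```text
time_s: 2.7
ee_pos: [455.9, -237.6, 81.3]
eef_rot: [-0.048, 0.999, -0.0, 0.001]
contact_force: [0.0, 0.5, 0.4]
gripper_width: 1.003
```

```bash
python3 m.py 2; python3 -c "
from g import *
go(454,-240,5,-174.8)"
```

```text
now 2.8 [ 456.  -237.5   81.3] yaw -174.52 zdir [ 1.8e-03 -3.0e-04 -1.0e+00] F [0.3 0.5 0.6] w 1.003
  d [ 2.3 -2.3 76.3] a [-0.03  0.1   0.28]
```

View pics/scene2.png

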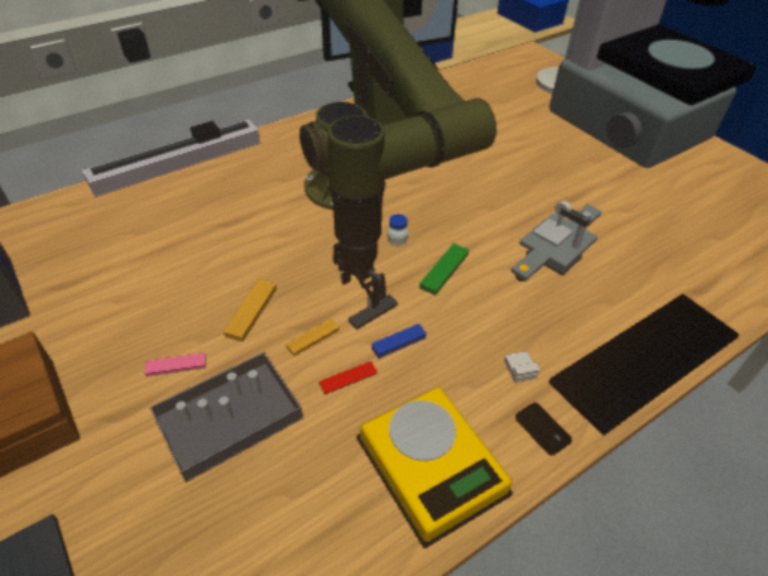

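The gripper is over the outer half of the steel shim at (372,310), with the other plates clear. Descending now.

Request:
arm_command([
  {"dx":2.3,"dy":-2.3,"dz":40,"ax":0,"ay":0,"az":0.3,"fingers":1},
  {"dx":2.3,"dy":-2.3,"dz":60,"ax":0,"ay":0,"az":0.3,"fingers":1},
  {"dx":2.3,"dy":-2.3,"dz":70,"ax":0,"ay":0,"az":0.3,"fingers":1},
  {"dx":2.3,"dy":-2.3,"dz":78,"ax":0,"ay":0,"az":0.3,"fingers":1},
  {"dx":2.3,"dy":-2.3,"dz":78,"ax":0,"ay":0,"az":0.3,"fingers":1},
  {"dx":2.3,"dy":-2.3,"dz":78,"ax":0,"ay":0,"az":0.3,"fingers":1},
])

```text
time_s: 3.3
ee_pos: [453.8, -241.3, 3.5]
eef_rot: [-0.044, 0.999, -0.0, 0.001]
contact_force: [0.2, 0.3, 0.6]
gripper_width: 1.003
```

```bash
python3 -c "
from g import *
go(454,-240,3,-174.8)"
```

```text
now 3.3 [ 453.8 -241.3    3.5] yaw -174.91 zdir [ 1.3e-03 -9.0e-04 -1.0e+00] F [0.2 0.3 0.6] w 1.003
  d [-0.3  1.3  0.5] a [-0.06  0.07 -0.11]
```

Request:
arm_command([
  {"dx":0,"dy":0,"dz":0.5,"ax":0,"ay":0,"az":0,"fingers":-1},
  {"dx":0,"dy":0,"dz":0.5,"ax":0,"ay":0,"az":0,"fingers":-1},
  {"dx":0,"dy":0,"dz":0.5,"ax":0,"ay":0,"az":0,"fingers":-1},
  {"dx":0,"dy":0,"dz":0.5,"ax":0,"ay":0,"az":0,"fingers":-1},
  {"dx":0,"dy":0,"dz":0.5,"ax":0,"ay":0,"az":0,"fingers":-1},
  {"dx":0,"dy":0,"dz":0.5,"ax":0,"ay":0,"az":0,"fingers":-1},
  {"dx":0,"dy":0,"dz":0.5,"ax":0,"ay":0,"az":0,"fingers":-1},
  {"dx":0,"dy":0,"dz":0.5,"ax":0,"ay":0,"az":0,"fingers":-1},
  {"dx":0,"dy":0,"dz":0.5,"ax":0,"ay":0,"az":0,"fingers":-1},
  {"dx":0,"dy":0,"dz":0.5,"ax":0,"ay":0,"az":0,"fingers":-1},
], grip_force=70)

```text
time_s: 4.13
ee_pos: [453.3, -241.6, 2.7]
eef_rot: [-0.044, 0.999, -0.0, 0.0]
contact_force: [-1.6, 1.5, 5.1]
gripper_width: 0.351
```

```bash
python3 -c "
from g import *
go(454,-240,50,-174.8)"
```

```text
now 4.13 [ 453.3 -241.6    2.7] yaw -174.95 zdir [ 8.e-04 -7.e-04 -1.e+00] F [-1.6  1.5  5.1] w 0.351
  d [ -0.9   1.5 -47.3] a [-0.04  0.04 -0.15]
```

Request:
arm_command([
  {"dx":0,"dy":0,"dz":-5,"ax":0,"ay":0,"az":0,"fingers":-1},
  {"dx":0,"dy":0,"dz":-10,"ax":0,"ay":0,"az":0,"fingers":-1},
  {"dx":0,"dy":0,"dz":-20,"ax":0,"ay":0,"az":0,"fingers":-1},
  {"dx":0,"dy":0,"dz":-30,"ax":0,"ay":0,"az":0,"fingers":-1},
  {"dx":0,"dy":0,"dz":-40,"ax":0,"ay":0,"az":0,"fingers":-1},
  {"dx":0,"dy":0,"dz":-40,"ax":0,"ay":0,"az":0,"fingers":-1},
])

```text
time_s: 4.63
ee_pos: [454.5, -241.9, 45.1]
eef_rot: [-0.044, 0.999, -0.001, 0.002]
contact_force: [1.5, -0.1, -3.3]
gripper_width: 0.346
```

```bash
python3 m.py 3; python3 - <<'E'
from g import *
go(454,-240,50,-174.8)
p=np.load("scene3_p.npy")[:,:,::-1]; a=cv2.resize(p[150:250,200:330],None,fx=5,fy=5,interpolation=cv2.INTER_CUBIC)
cv2.imwrite("pics/z3.png",a)
E
```

```text
now 4.73 [ 453.3 -241.3   42.5] yaw -174.96 zdir [ 0.0015 -0.     -1.    ] F [ 0.1  0.5 -5.2] w 0.348
  d [-0.8  1.2 -7.5] a [-0.01  0.09 -0.16]
```

View pics/z3.png

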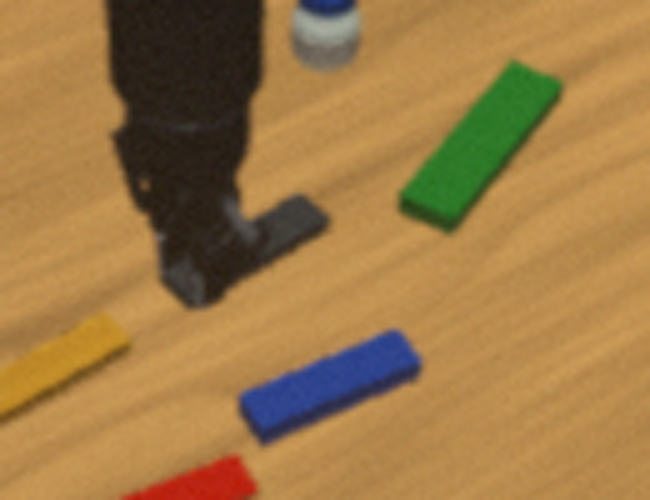

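The shim is held and level (wrist shows about 5 N). Next, the pre-insert pose in front of the foot.

```bash
python3 -c "
from g import *
go(597.6,2,42,-168.1)"
```

```text
now 4.73 [ 453.3 -241.3   42.5] yaw -174.96 zdir [ 0.0015 -0.     -1.    ] F [ 0.1  0.5 -5.2] w 0.348
  d [-165.1  229.7    0.7] a [-0.01  0.08 -6.86]
```

Request:
arm_command([
  {"dx":-10,"dy":14,"dz":-4,"ax":0,"ay":0,"az":-0.5,"fingers":-1},
  {"dx":-25,"dy":35,"dz":-8,"ax":0,"ay":0,"az":-1,"fingers":-1},
  {"dx":-42,"dy":58,"dz":-8,"ax":0,"ay":0,"az":-2,"fingers":-1},
  {"dx":-60,"dy":84,"dz":-8,"ax":0,"ay":0,"az":-3,"fingers":-1},
  {"dx":-80,"dy":112,"dz":-8,"ax":0,"ay":0,"az":-4,"fingers":-1},
  {"dx":-100,"dy":140,"dz":-8,"ax":0,"ay":0,"az":-5,"fingers":-1},
  {"dx":-120,"dy":167,"dz":-8,"ax":0,"ay":0,"az":-6,"fingers":-1},
  {"dx":-138,"dy":192,"dz":-8,"ax":0,"ay":0,"az":-6.9,"fingers":-1},
  {"dx":-152,"dy":212,"dz":-4,"ax":0,"ay":0,"az":-6.9,"fingers":-1},
  {"dx":-161,"dy":224,"dz":0,"ax":0,"ay":0,"az":-6.9,"fingers":-1},
  {"dx":-165,"dy":230,"dz":4,"ax":0,"ay":0,"az":-6.9,"fingers":-1},
  {"dx":-165,"dy":230,"dz":14,"ax":0,"ay":0,"az":-6.9,"fingers":-1},
  {"dx":-165,"dy":230,"dz":24,"ax":0,"ay":0,"az":-6.9,"fingers":-1},
  {"dx":-165,"dy":230,"dz":30,"ax":0,"ay":0,"az":-6.9,"fingers":-1},
  {"dx":-165,"dy":230,"dz":33,"ax":0,"ay":0,"az":-6.9,"fingers":-1},
  {"dx":-165,"dy":230,"dz":33,"ax":0,"ay":0,"az":-6.9,"fingers":-1},
  {"dx":-165,"dy":230,"dz":33,"ax":0,"ay":0,"az":-6.9,"fingers":-1},
])

```text
time_s: 6.15
ee_pos: [597.0, 1.5, 9.0]
eef_rot: [-0.104, 0.995, -0.0, 0.0]
contact_force: [0.3, 1.1, -4.4]
gripper_width: 0.353
```

```bash
python3 m.py 4; python3 - <<'E'
from g import *
go(597.6,2,8,-168.1)
a=np.load("scene4_p.npy")[120:220,270:400,::-1]; b=np.load("top4_p.npy")[130:230,110:240,::-1]
cv2.imwrite("pics/z4.png",np.hstack([cv2.resize(x,None,fx=3,fy=3,interpolation=cv2.INTER_CUBIC) for x in(a,b)]))
E
```

```text
now 6.25 [597.5   1.9   9.6] yaw -168.09 zdir [ 0.0013  0.     -1.    ] F [ 1.1 -0.6 -4.4] w 0.35
  d [-0.1  0.1  1.6] a [-0.01  0.07  0.01]
```

View pics/z4.png

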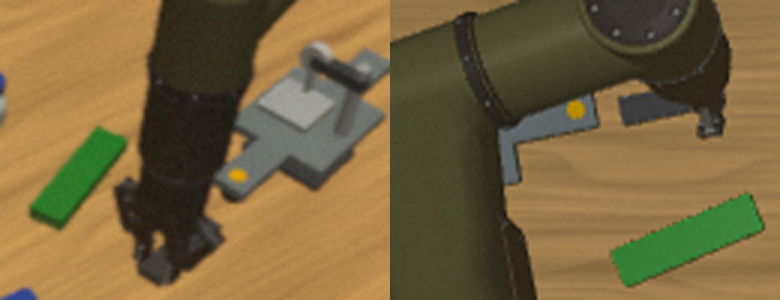

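The held shim points at the foot and is in line with the arm: in the right half its inner end is at (620,108), the dot at (576,110). The forearm passes over the platform, so I'll check its height before sliding in.

```bash
python3 - <<'E'
from g import *
for n in("top","scene"):
    d=np.load(n+"4_d.npy");W=world(n,d,d>0)
    for y0 in range(40,360,40):
        for x0 in (420,500,540,580):
            s=W[(W[:,0]>x0)&(W[:,0]<x0+40)&(W[:,1]>y0)&(W[:,1]<y0+40)&(W[:,2]>75)]
            if len(s)>5: print(n,x0,y0,len(s),np.percentile(s[:,2],[2,50,98]).round())
E
```

```text
top 500 40 146 [351. 373. 389.]
top 540 40 316 [380. 396. 402.]
top 580 40 174 [379. 398. 416.]
top 420 80 219 [377. 420. 444.]
top 500 80 296 [349. 382. 396.]
top 540 80 295 [393. 399. 402.]
top 580 80 108 [375. 391. 398.]
top 420 120 313 [425. 436. 446.]
top 500 120 329 [371. 399. 407.]
top 540 120 264 [390. 400. 406.]
top 580 120 50 [370. 385. 394.]
top 420 160 204 [416. 431. 442.]
top 500 160 282 [398. 401. 406.]
top 540 160 199 [380. 397. 403.]
top 500 200 285 [396. 401. 404.]
top 540 200 109 [377. 392. 401.]
top 500 240 64 [393. 399. 404.]
top 540 240 26 [377. 388. 393.]
scene 540 40 46 [391. 399. 402.]
scene 580 40 103 [352. 383. 414.]
scene 420 80 331 [366. 411. 443.]
scene 500 80 56 [367. 390. 400.]
scene 540 80 113 [393. 398. 401.]
scene 580 80 146 [347. 381. 396.]
scene 420 120 140 [426. 436. 447.]
scene 500 120 134 [383. 400. 408.]
scene 540 120 134 [390. 400. 406.]
scene 580 120 123 [326. 373. 393.]
scene 420 160 49 [420. 431. 440.]
scene 500 160 106 [398. 401. 407.]
scene 540 160 139 [358. 391. 402.]
scene 580 160 31 [349. 362. 377.]
scene 500 200 94 [396. 400. 404.]
scene 540 200 130 [343. 382. 397.]
scene 500 240 91 [ 76. 147. 400.]
scene 540 240 53 [135. 366. 391.]
scene 500 280 35 [ 75. 154. 163.]
scene 540 280 80 [ 81. 148. 164.]
scene 580 280 95 [ 79. 126. 164.]
```

Request:
arm_command([
  {"dx":0,"dy":0,"dz":3.5,"ax":0,"ay":0,"az":0,"fingers":-1},
  {"dx":0,"dy":4,"dz":3.5,"ax":0,"ay":0,"az":0,"fingers":-1},
  {"dx":0,"dy":12,"dz":3.5,"ax":0,"ay":0,"az":0,"fingers":-1},
  {"dx":0,"dy":20,"dz":3.5,"ax":0,"ay":0,"az":0,"fingers":-1},
  {"dx":0,"dy":28,"dz":3.5,"ax":0,"ay":0,"az":0,"fingers":-1},
  {"dx":0,"dy":36,"dz":3.5,"ax":0,"ay":0,"az":0,"fingers":-1},
  {"dx":0,"dy":44,"dz":3.5,"ax":0,"ay":0,"az":0,"fingers":-1},
  {"dx":0,"dy":52,"dz":3.5,"ax":0,"ay":0,"az":0,"fingers":-1},
  {"dx":0,"dy":60,"dz":3.5,"ax":0,"ay":0,"az":0,"fingers":-1},
  {"dx":0,"dy":67,"dz":3.5,"ax":0,"ay":0,"az":0,"fingers":-1},
  {"dx":0,"dy":72,"dz":3.5,"ax":0,"ay":0,"az":0,"fingers":-1},
  {"dx":0,"dy":75,"dz":3.5,"ax":0,"ay":0,"az":0,"fingers":-1},
  {"dx":0,"dy":75,"dz":3.5,"ax":0,"ay":0,"az":0,"fingers":-1},
])

```text
time_s: 7.33
ee_pos: [581.5, 76.2, 5.3]
eef_rot: [-0.104, 0.995, -0.0, 0.0]
contact_force: [-0.5, 0.2, -4.4]
gripper_width: 0.35
```

```bash
python3 -c "
from g import *
go(582.1,75.4,2.7,-168.1)"
```

```text
now 7.33 [581.5  76.2   5.3] yaw -168.03 zdir [ 0. -0. -1.] F [-0.5  0.2 -4.4] w 0.35
  d [-0.4 -0.9  2.6] a [-0.    0.    0.07]
```

Request:
arm_command([
  {"dx":0,"dy":0,"dz":1.2,"ax":0,"ay":0,"az":0,"fingers":-1},
  {"dx":0,"dy":0,"dz":2.4,"ax":0,"ay":0,"az":0,"fingers":-1},
  {"dx":0,"dy":0,"dz":2.4,"ax":0,"ay":0,"az":0,"fingers":-1},
  {"dx":0,"dy":0,"dz":2.4,"ax":0,"ay":0,"az":0,"fingers":-1},
])

```text
time_s: 7.67
ee_pos: [581.7, 75.5, 3.1]
eef_rot: [-0.104, 0.995, 0.0, 0.0]
contact_force: [0.0, 1.0, -3.1]
gripper_width: 0.35
```

Request:
arm_command([
  {"dx":0,"dy":0,"dz":0.7,"ax":0,"ay":0,"az":0,"fingers":-1},
  {"dx":0,"dy":0,"dz":0.7,"ax":0,"ay":0,"az":0,"fingers":-1},
  {"dx":0,"dy":0,"dz":0.7,"ax":0,"ay":0,"az":0,"fingers":1},
  {"dx":0,"dy":0,"dz":0.7,"ax":0,"ay":0,"az":0,"fingers":1},
  {"dx":0,"dy":0,"dz":0.7,"ax":0,"ay":0,"az":0,"fingers":1},
  {"dx":0,"dy":0,"dz":0.7,"ax":0,"ay":0,"az":0,"fingers":1},
  {"dx":0,"dy":0,"dz":0.7,"ax":0,"ay":0,"az":0,"fingers":1},
  {"dx":0,"dy":0,"dz":0.7,"ax":0,"ay":0,"az":0,"fingers":1},
  {"dx":0,"dy":0,"dz":0.7,"ax":0,"ay":0,"az":0,"fingers":1},
  {"dx":0,"dy":0,"dz":-10,"ax":0,"ay":0,"az":0,"fingers":1},
  {"dx":0,"dy":0,"dz":-40,"ax":0,"ay":0,"az":0,"fingers":1},
  {"dx":0,"dy":-30,"dz":-75,"ax":0,"ay":0,"az":0,"fingers":1},
  {"dx":0,"dy":-60,"dz":-100,"ax":0,"ay":0,"az":0,"fingers":1},
  {"dx":0,"dy":-60,"dz":-100,"ax":0,"ay":0,"az":0,"fingers":1},
])

```text
time_s: 8.83
ee_pos: [597.6, 13.7, 111.3]
eef_rot: [-0.103, 0.995, -0.001, 0.005]
contact_force: [0.1, 0.9, 0.6]
gripper_width: 0.998
```

```bash
python3 -c "
from g import *
go(444.5,-390,90,-174.9)"
```

```text
now 8.83 [597.6  13.7 111.3] yaw -168.16 zdir [ 1.100e-02 -3.000e-04 -9.999e-01] F [0.1 0.9 0.6] w 0.998
  d [ 232.9 -363.6   19.8] a [-0.11  0.62  6.74]
```

Request:
arm_command([
  {"dx":15,"dy":-25,"dz":0,"ax":0,"ay":0,"az":1,"fingers":1},
  {"dx":36,"dy":-58,"dz":0,"ax":0,"ay":0,"az":2,"fingers":1},
  {"dx":58,"dy":-92,"dz":5,"ax":0,"ay":0,"az":3,"fingers":1},
  {"dx":80,"dy":-126,"dz":10,"ax":0,"ay":0,"az":4,"fingers":1},
  {"dx":102,"dy":-160,"dz":15,"ax":0,"ay":0,"az":5,"fingers":1},
  {"dx":124,"dy":-194,"dz":20,"ax":0,"ay":0,"az":6,"fingers":1},
  {"dx":146,"dy":-228,"dz":20,"ax":0,"ay":0,"az":6.8,"fingers":1},
  {"dx":168,"dy":-262,"dz":20,"ax":0,"ay":0,"az":6.8,"fingers":1},
  {"dx":190,"dy":-296,"dz":20,"ax":0,"ay":0,"az":6.8,"fingers":1},
  {"dx":210,"dy":-330,"dz":20,"ax":0,"ay":0,"az":6.8,"fingers":1},
  {"dx":225,"dy":-352,"dz":20,"ax":0,"ay":0,"az":6.8,"fingers":1},
  {"dx":233,"dy":-364,"dz":20,"ax":0,"ay":0,"az":6.8,"fingers":1},
  {"dx":233,"dy":-364,"dz":20,"ax":0,"ay":0,"az":6.8,"fingers":1},
  {"dx":233,"dy":-364,"dz":20,"ax":0,"ay":0,"az":6.8,"fingers":1},
  {"dx":233,"dy":-364,"dz":20,"ax":0,"ay":0,"az":6.8,"fingers":1},
])

```text
time_s: 10.08
ee_pos: [441.6, -387.0, 83.3]
eef_rot: [-0.045, 0.999, -0.0, 0.0]
contact_force: [-0.3, 0.0, 0.2]
gripper_width: 0.999
```

```bash
python3 m.py 5; python3 - <<'E'
from g import *
go(443.7,-392,3,-175.1)
a=np.load("scene5_p.npy")[120:220,290:420,::-1]; b=np.load("top5_p.npy")[130:230,110:240,::-1]
cv2.imwrite("pics/z5.png",np.hstack([cv2.resize(x,None,fx=3,fy=3,interpolation=cv2.INTER_CUBIC) for x in(a,b)]))
for n in("top","scene"):
    print(n,"foot",proj(n,[568.2,141.5,25]),proj(n,[568.2,141.5,64]))
    p=np.load(n+"5_p.npy");hsv=cv2.cvtColor(p,cv2.COLOR_RGB2HSV).astype(int);m=np.zeros(p.shape[:2],bool)
    a,b,c,e=(170,155,215,180) if n=="top" else (305,180,352,215)
    m[b:e,a:c]=(hsv[b:e,a:c,1]<90)&(hsv[b:e,a:c,2]<90)
    cs,_=cv2.findContours(m.astype(np.uint8),cv2.RETR_EXTERNAL,cv2.CHAIN_APPROX_NONE)
    k=max(cs,key=cv2.contourArea);P=ray(n,k[:,0].astype(float),14)
    u=np.array([-.206,.979]);v=np.array([.979,.206]);q=P[:,:2]-[568.2,141.5]
    print(m.sum(),"along",(q@u).min().round(1),(q@u).max().round(1),"across",(q@v).min().round(1),(q@v).max().round(1),rect(n,m,14))
E
```

```text
now 10.18 [ 441.9 -386.5   83.2] yaw -174.79 zdir [ 4.e-04 -1.e-04 -1.e+00] F [ 0.1  0.8 -0. ] w 1.0
  d [-1.2 -5.6 80.3] a [-0.01  0.02  0.31]
top foot [[174.66035395 168.27336795]] [[171.58104544 166.294275  ]]
211 along -83.0 22.4 across -17.2 25.6 (array([578.7, 112.9]), array([105.4,  42.5]), -77.8)
scene foot [[347.10385715 185.72194159]] [[349.26036374 177.81645344]]
197 along -87.1 25.3 across -34.9 15.8 (array([573. , 113.8]), array([116.1,  45.2]), -65.9)
```

View pics/z5.png

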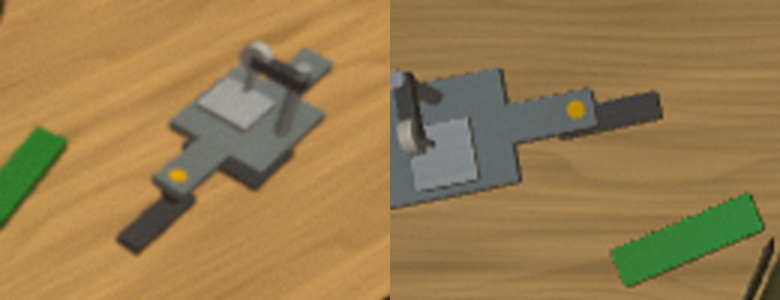

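The steel shim lies flat under the foot, and its outer end shows at right-panel (660,105). I'll check its lateral offset from the exposed part, then grasp the brass.

```bash
cat > lat.py <<'E'
from g import *
import sys
t=sys.argv[1]
for n in("top","scene"):
    p=np.load(n+t+"_p.npy");hsv=cv2.cvtColor(p,cv2.COLOR_RGB2HSV).astype(int);m=np.zeros(p.shape[:2],bool)
    a,b,c,e=(170,155,215,180) if n=="top" else (305,180,352,215)
    m[b:e,a:c]=(hsv[b:e,a:c,1]<90)&(hsv[b:e,a:c,2]<(90 if n=="top" else 100))
    vv,uu=np.nonzero(m);P=ray(n,np.c_[uu,vv].astype(float),14)
    u=np.array([-.206,.979]);v=np.array([.979,.206]);q=P[:,:2]-[568.2,141.5];A,C=q@u,q@v
    for lo in range(-80,-30,10):
        s=C[(A>lo)&(A<lo+10)]
        if len(s):print(n,lo,s.min().round(1),s.max().round(1),s.mean().round(1))
E
python3 lat.py 5
```

```text
top -80 -16.5 12.8 -1.7
top -70 -15.1 13.5 -1.8
top -60 -16.4 12.9 -1.6
top -50 -16.3 13.6 -1.2
top -40 -15.6 13.1 -1.5
scene -80 -12.8 15.7 0.9
scene -70 -13.6 15.4 0.9
scene -60 -14.0 14.8 1.0
scene -50 -12.2 14.5 1.5
scene -40 -12.6 13.9 0.4
```

Request:
arm_command([
  {"dx":-1.2,"dy":-5.6,"dz":35,"ax":0,"ay":0,"az":0.3,"fingers":1},
  {"dx":-1.2,"dy":-5.6,"dz":60,"ax":0,"ay":0,"az":0.3,"fingers":1},
  {"dx":-1.2,"dy":-5.6,"dz":73,"ax":0,"ay":0,"az":0.3,"fingers":1},
  {"dx":-1.2,"dy":-5.6,"dz":80,"ax":0,"ay":0,"az":0.3,"fingers":1},
  {"dx":-1.2,"dy":-5.6,"dz":80,"ax":0,"ay":0,"az":0.3,"fingers":1},
  {"dx":-1.2,"dy":-5.6,"dz":80,"ax":0,"ay":0,"az":0.3,"fingers":1},
])

```text
time_s: 10.68
ee_pos: [443.8, -393.0, 4.2]
eef_rot: [-0.043, 0.999, -0.001, 0.0]
contact_force: [0.3, 0.3, 0.3]
gripper_width: 1.004
```

Steel lateral offset is about 0 ± 1.5 mm, and it is parallel. Closing on the brass.

Request:
arm_command([
  {"dx":0,"dy":0,"dz":1,"ax":0,"ay":0,"az":0,"fingers":-1},
  {"dx":0,"dy":0,"dz":1,"ax":0,"ay":0,"az":0,"fingers":-1},
  {"dx":0,"dy":0,"dz":1,"ax":0,"ay":0,"az":0,"fingers":-1},
  {"dx":0,"dy":0,"dz":1,"ax":0,"ay":0,"az":0,"fingers":-1},
  {"dx":0,"dy":0,"dz":1,"ax":0,"ay":0,"az":0,"fingers":-1},
  {"dx":0,"dy":0,"dz":1,"ax":0,"ay":0,"az":0,"fingers":-1},
  {"dx":0,"dy":0,"dz":1,"ax":0,"ay":0,"az":0,"fingers":-1},
  {"dx":0,"dy":0,"dz":1,"ax":0,"ay":0,"az":0,"fingers":-1},
  {"dx":0,"dy":0,"dz":1,"ax":0,"ay":0,"az":0,"fingers":-1},
  {"dx":0,"dy":0,"dz":-5,"ax":0,"ay":0,"az":0,"fingers":-1},
  {"dx":0,"dy":0,"dz":-15,"ax":0,"ay":0,"az":0,"fingers":-1},
  {"dx":0,"dy":0,"dz":-30,"ax":0,"ay":0,"az":0,"fingers":-1},
  {"dx":0,"dy":0,"dz":-50,"ax":0,"ay":0,"az":0,"fingers":-1},
  {"dx":0,"dy":0,"dz":-60,"ax":0,"ay":0,"az":0,"fingers":-1},
  {"dx":0,"dy":0,"dz":-60,"ax":0,"ay":0,"az":0,"fingers":-1},
], grip_force=80)

```text
time_s: 11.93
ee_pos: [444.3, -393.7, 66.0]
eef_rot: [-0.042, 0.999, -0.001, 0.002]
contact_force: [0.6, -0.9, -4.4]
gripper_width: 0.348
```

```bash
python3 m.py 6; python3 - <<'E'
from g import *
go(602.8,-22.5,63,-168.1)
a=np.load("scene6_p.npy")[140:280,130:300,::-1]; b=np.load("top6_p.npy")[160:240,260:360,::-1]
cv2.imwrite("pics/z6.png",cv2.resize(a,None,fx=4,fy=4,interpolation=cv2.INTER_CUBIC))
E
```

```text
now 12.03 [ 443.  -392.5   62.4] yaw -175.18 zdir [ 2.e-04  8.e-04 -1.e+00] F [ 0.3 -0.8 -5.4] w 0.35
  d [-1.904e+02  3.553e+02 -3.000e-01] a [ 0.04  0.02 -7.08]
```

View pics/z6.png

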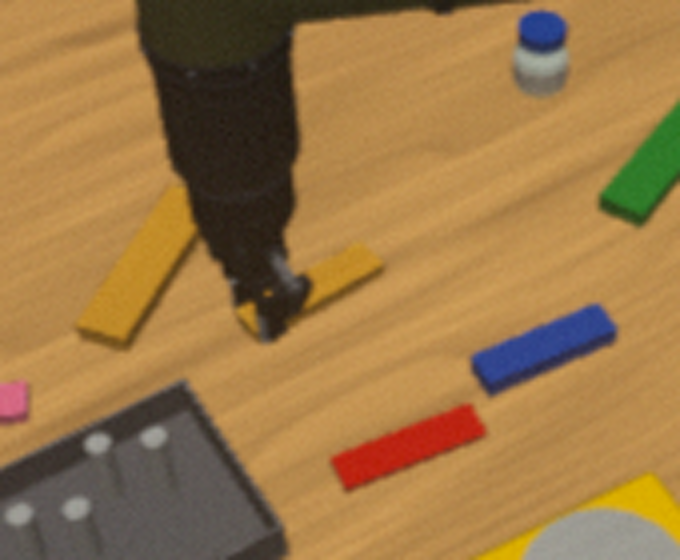

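The brass is held near its outer end and hangs level, with red and blue untouched. Carrying it to the foot.

Request:
arm_command([
  {"dx":-8,"dy":15,"dz":0,"ax":0,"ay":0,"az":-0.5,"fingers":-1},
  {"dx":-20,"dy":38,"dz":0,"ax":0,"ay":0,"az":-1,"fingers":-1},
  {"dx":-36,"dy":68,"dz":0,"ax":0,"ay":0,"az":-2,"fingers":-1},
  {"dx":-53,"dy":100,"dz":0,"ax":0,"ay":0,"az":-3,"fingers":-1},
  {"dx":-70,"dy":133,"dz":0,"ax":0,"ay":0,"az":-4,"fingers":-1},
  {"dx":-88,"dy":167,"dz":0,"ax":0,"ay":0,"az":-5,"fingers":-1},
  {"dx":-106,"dy":201,"dz":0,"ax":0,"ay":0,"az":-6,"fingers":-1},
  {"dx":-124,"dy":235,"dz":0,"ax":0,"ay":0,"az":-7.1,"fingers":-1},
  {"dx":-141,"dy":268,"dz":0,"ax":0,"ay":0,"az":-7.1,"fingers":-1},
  {"dx":-157,"dy":300,"dz":0,"ax":0,"ay":0,"az":-7.1,"fingers":-1},
  {"dx":-172,"dy":328,"dz":0,"ax":0,"ay":0,"az":-7.1,"fingers":-1},
  {"dx":-183,"dy":350,"dz":0,"ax":0,"ay":0,"az":-7.1,"fingers":-1},
  {"dx":-189.4,"dy":363,"dz":5,"ax":0,"ay":0,"az":-7.1,"fingers":-1},
  {"dx":-189.4,"dy":363,"dz":15,"ax":0,"ay":0,"az":-7.1,"fingers":-1},
  {"dx":-189.4,"dy":363,"dz":25,"ax":0,"ay":0,"az":-7.1,"fingers":-1},
  {"dx":-189.4,"dy":363,"dz":34,"ax":0,"ay":0,"az":-7.1,"fingers":-1},
  {"dx":-189.4,"dy":363,"dz":38,"ax":0,"ay":0,"az":-7.1,"fingers":-1},
  {"dx":-189.4,"dy":363,"dz":38,"ax":0,"ay":0,"az":-7.1,"fingers":-1},
  {"dx":-189.4,"dy":363,"dz":38,"ax":0,"ay":0,"az":-7.1,"fingers":-1},
])

```text
time_s: 13.62
ee_pos: [600.8, -16.1, 24.7]
eef_rot: [-0.103, 0.995, -0.0, -0.0]
contact_force: [-0.4, 0.6, -4.7]
gripper_width: 0.35
```

```bash
python3 m.py 7; python3 - <<'E'
from g import *
go(596.1,8.9,20,-168.1)
a=np.load("scene7_p.npy")[130:230,270:400,::-1]; b=np.load("top7_p.npy")[130:230,110:240,::-1]
cv2.imwrite("pics/z7.png",np.hstack([cv2.resize(x,None,fx=3,fy=3,interpolation=cv2.INTER_CUBIC) for x in(a,b)]))
E
```

```text
now 13.72 [601.5 -15.7  25.7] yaw -168.1 zdir [ 1.3e-03 -1.0e-04 -1.0e+00] F [-0.1  0.1 -5. ] w 0.346
  d [ 0.2 25.2  5.7] a [-0.02  0.07 -0.  ]
```

View pics/z7.png

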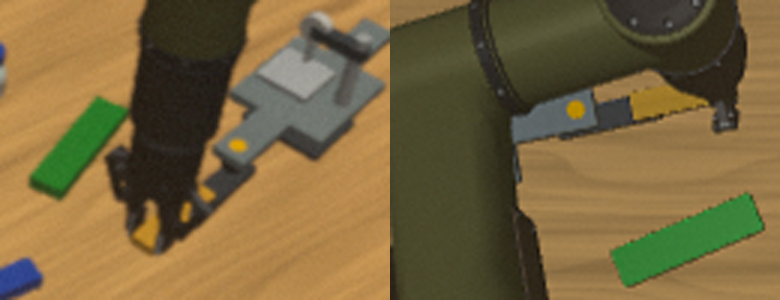

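The brass is aligned above the steel, its inner end at right-panel (632,107). I'll move in 25 mm and lower onto the steel.

Request:
arm_command([
  {"dx":0,"dy":6,"dz":1,"ax":0,"ay":0,"az":0,"fingers":-1},
  {"dx":0,"dy":14,"dz":3,"ax":0,"ay":0,"az":0,"fingers":-1},
  {"dx":0,"dy":21,"dz":5,"ax":0,"ay":0,"az":0,"fingers":-1},
  {"dx":0,"dy":25,"dz":6,"ax":0,"ay":0,"az":0,"fingers":-1},
  {"dx":0,"dy":25,"dz":7,"ax":0,"ay":0,"az":0,"fingers":-1},
  {"dx":0,"dy":25,"dz":7.5,"ax":0,"ay":0,"az":0,"fingers":-1},
  {"dx":0,"dy":25,"dz":7.5,"ax":0,"ay":0,"az":0,"fingers":-1},
  {"dx":0,"dy":25,"dz":7.5,"ax":0,"ay":0,"az":0,"fingers":-1},
])

```text
time_s: 14.38
ee_pos: [596.1, 9.3, 17.7]
eef_rot: [-0.104, 0.995, -0.0, 0.0]
contact_force: [-0.5, 1.5, -3.0]
gripper_width: 0.347
```

```bash
python3 -c "
from g import *
go(596.1,8.9,17,-168.1)"
```

```text
now 14.38 [596.1   9.3  17.7] yaw -168.06 zdir [ 4.e-04 -0.e+00 -1.e+00] F [-0.5  1.5 -3. ] w 0.347
  d [ 0.1 -0.4  0.7] a [-0.01  0.02  0.04]
```

Request:
arm_command([
  {"dx":0,"dy":0,"dz":0.6,"ax":0,"ay":0,"az":0,"fingers":-1},
  {"dx":0,"dy":2,"dz":0.6,"ax":0,"ay":0,"az":0,"fingers":-1},
  {"dx":0,"dy":6,"dz":0.6,"ax":0,"ay":0,"az":0,"fingers":-1},
  {"dx":0,"dy":10,"dz":0.6,"ax":0,"ay":0,"az":0,"fingers":-1},
  {"dx":0,"dy":14,"dz":0.6,"ax":0,"ay":0,"az":0,"fingers":-1},
  {"dx":0,"dy":18,"dz":0.6,"ax":0,"ay":0,"az":0,"fingers":-1},
  {"dx":0,"dy":22,"dz":0.6,"ax":0,"ay":0,"az":0,"fingers":-1},
  {"dx":0,"dy":25,"dz":0.6,"ax":0,"ay":0,"az":0,"fingers":-1},
  {"dx":0,"dy":28,"dz":0.6,"ax":0,"ay":0,"az":0,"fingers":-1},
])

```text
time_s: 15.13
ee_pos: [590.3, 35.3, 17.2]
eef_rot: [-0.104, 0.995, -0.002, -0.0]
contact_force: [2.4, -10.3, -2.4]
gripper_width: 0.343
```

```bash
python3 m.py 8; python3 - <<'E'
from g import *
go(584.1,65.7,17,-168.1)
a=np.load("scene8_p.npy")[130:230,270:400,::-1]; b=np.load("top8_p.npy")[130:230,110:240,::-1]
cv2.imwrite("pics/z8.png",np.hstack([cv2.resize(x,None,fx=3,fy=3,interpolation=cv2.INTER_CUBIC) for x in(a,b)]))
E
```

```text
now 15.23 [590.2  36.3  17.2] yaw -168.05 zdir [ 3.0e-04 -1.5e-03 -1.0e+00] F [ 0.4 -3.9 -0.8] w 0.348
  d [-0.1 30.1  0.1] a [-0.08 -0.    0.05]
```

View pics/z8.png

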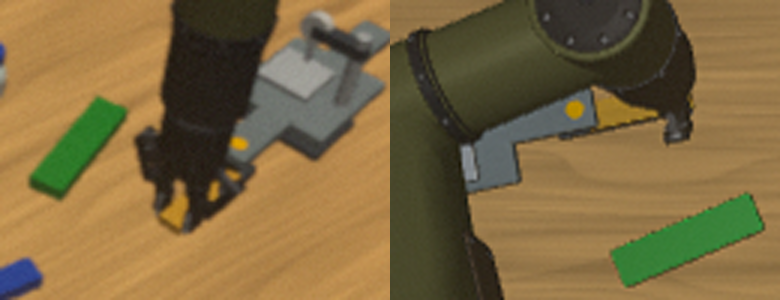

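The brass's nose has met the dome (about 10 N along the insertion), and the steel's edge is still visible below it. Pushing on.

Request:
arm_command([
  {"dx":0,"dy":3,"dz":0,"ax":0,"ay":0,"az":0,"fingers":-1},
  {"dx":0,"dy":6,"dz":0,"ax":0,"ay":0,"az":0,"fingers":-1},
  {"dx":0,"dy":9,"dz":0,"ax":0,"ay":0,"az":0,"fingers":-1},
  {"dx":0,"dy":12,"dz":0,"ax":0,"ay":0,"az":0,"fingers":-1},
])

```text
time_s: 15.57
ee_pos: [587.8, 46.9, 17.2]
eef_rot: [-0.104, 0.995, -0.001, -0.0]
contact_force: [1.8, -8.7, -1.3]
gripper_width: 0.343
```

Request:
arm_command([
  {"dx":0,"dy":3,"dz":0,"ax":0,"ay":0,"az":0,"fingers":-1},
  {"dx":0,"dy":6,"dz":0,"ax":0,"ay":0,"az":0,"fingers":-1},
  {"dx":0,"dy":9,"dz":0,"ax":0,"ay":0,"az":0,"fingers":-1},
  {"dx":0,"dy":12,"dz":0,"ax":0,"ay":0,"az":0,"fingers":-1},
  {"dx":0,"dy":15,"dz":0,"ax":0,"ay":0,"az":0,"fingers":-1},
  {"dx":0,"dy":18,"dz":0,"ax":0,"ay":0,"az":0,"fingers":-1},
  {"dx":0,"dy":18,"dz":0,"ax":0,"ay":0,"az":0,"fingers":-1},
  {"dx":0,"dy":18,"dz":0,"ax":0,"ay":0,"az":0,"fingers":-1},
])

```text
time_s: 16.23
ee_pos: [584.0, 65.5, 17.1]
eef_rot: [-0.104, 0.995, -0.001, -0.0]
contact_force: [1.3, -4.9, -1.5]
gripper_width: 0.348
```

```bash
python3 m.py 9; python3 - <<'E'
from g import *
go(584.1,65.7,17,-168.1)
a=np.load("scene9_p.npy")[130:230,270:400,::-1]; b=np.load("top9_p.npy")[130:230,110:240,::-1]
cv2.imwrite("pics/z9.png",np.hstack([cv2.resize(x,None,fx=3,fy=3,interpolation=cv2.INTER_CUBIC) for x in(a,b)]))
E
```

```text
now 16.33 [584.   65.4  17.2] yaw -168.06 zdir [ 0.     -0.0013 -1.    ] F [ 1.2 -5.5 -1.2] w 0.346
  d [-0.2  0.2  0.2] a [-0.07 -0.02  0.04]
```

View pics/z9.png

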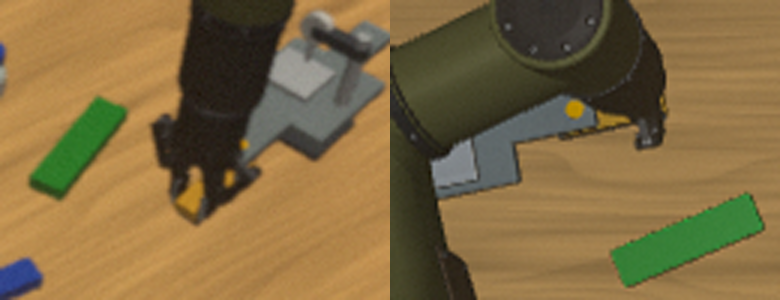

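Request:
arm_command([
  {"dx":0,"dy":0,"dz":0,"ax":0,"ay":0,"az":0,"fingers":1},
  {"dx":0,"dy":0,"dz":0,"ax":0,"ay":0,"az":0,"fingers":1},
  {"dx":0,"dy":0,"dz":0,"ax":0,"ay":0,"az":0,"fingers":1},
  {"dx":0,"dy":0,"dz":0,"ax":0,"ay":0,"az":0,"fingers":1},
  {"dx":0,"dy":0,"dz":0,"ax":0,"ay":0,"az":0,"fingers":1},
  {"dx":0,"dy":0,"dz":0,"ax":0,"ay":0,"az":0,"fingers":1},
  {"dx":0,"dy":0,"dz":0,"ax":0,"ay":0,"az":0,"fingers":1},
  {"dx":0,"dy":0,"dz":0,"ax":0,"ay":0,"az":0,"fingers":1},
  {"dx":0,"dy":0,"dz":-10,"ax":0,"ay":0,"az":0,"fingers":1},
  {"dx":0,"dy":-5,"dz":-35,"ax":0,"ay":0,"az":0,"fingers":1},
  {"dx":0,"dy":-30,"dz":-70,"ax":0,"ay":0,"az":0,"fingers":1},
  {"dx":0,"dy":-65,"dz":-90,"ax":0,"ay":0,"az":0,"fingers":1},
  {"dx":0,"dy":-100,"dz":-100,"ax":0,"ay":0,"az":0,"fingers":1},
  {"dx":0,"dy":-140,"dz":-100,"ax":0,"ay":0,"az":0,"fingers":1},
  {"dx":0,"dy":-180,"dz":-100,"ax":0,"ay":0,"az":0,"fingers":1},
  {"dx":0,"dy":-220,"dz":-100,"ax":0,"ay":0,"az":0,"fingers":1},
  {"dx":0,"dy":-240,"dz":-100,"ax":0,"ay":0,"az":0,"fingers":1},
  {"dx":0,"dy":-240,"dz":-100,"ax":0,"ay":0,"az":0,"fingers":1},
  {"dx":0,"dy":-240,"dz":-100,"ax":0,"ay":0,"az":0,"fingers":1},
])

```text
time_s: 17.92
ee_pos: [633.5, -170.1, 117.1]
eef_rot: [-0.103, 0.995, -0.0, -0.0]
contact_force: [0.2, 0.5, 0.9]
gripper_width: 0.999
```

```bash
python3 m.py A; python3 - <<'E'
from g import *
go(584.1,65.7,17,-168.1)
a=np.load("sceneA_p.npy")[140:225,295:405,::-1]; b=np.load("topA_p.npy")[140:200,145:223,::-1]
cv2.imwrite("pics/zA.png",np.hstack([cv2.resize(x,(395,510 if 0 else 304),interpolation=cv2.INTER_CUBIC) for x in(a,b)]))
u=np.array([-.206,.979]);v=np.array([.979,.206])
for n,box in(("top",(170,155,220,182)),("scene",(300,175,360,218))):
    p=np.load(n+"A_p.npy");hsv=cv2.cvtColor(p,cv2.COLOR_RGB2HSV).astype(int);d=np.load(n+"A_d.npy")
    m=np.zeros(p.shape[:2],bool);a,b,c,e=box
    h=hsv[b:e,a:c];m[b:e,a:c]=(h[...,1]>185)&(h[...,0]>15)&(h[...,0]<32)&(h[...,2]>120)
    vv,uu=np.nonzero(m);P=ray(n,np.c_[uu,vv].astype(float),28)[:,:2]-[568.2,141.5];A,C=P@u,P@v
    W=world(n,d,m);print(n,m.sum(),"along min",A.min().round(1),A.max().round(1),"z",np.median(W[:,2][(W[:,2]<45)]).round(1))
    for lo in range(-95,-25,10):
        k=(A>lo)&(A<lo+10)
        if k.any():print(lo,C[k].min().round(1),C[k].max().round(1),C[k].mean().round(1), np.median(W[k[:len(W)],2]).round(1) if len(W)==len(k) else '')
E
```

```text
now 18.02 [ 633.6 -168.3  117.3] yaw -168.05 zdir [ 3.e-04  0.e+00 -1.e+00] F [-0.3  0.4 -0.3] w 1.0
  d [  0.  239.2 100.3] a [-0.    0.02  0.05]
top 32 along min -90.4 -76.4 z 26.9
-95 -14.8 10.2 -3.0 26.9
-85 -16.0 11.6 -2.3 27.3
scene 196 along min -96.7 46.0 z 26.4
-95 -14.4 16.6 1.2 
-85 -15.1 16.3 -0.3 
-75 -13.1 15.7 2.0 
-65 -13.4 15.1 0.8 
-55 -14.2 14.8 0.2 
-45 -15.0 16.6 -0.0 
-35 -15.4 16.3 0.5
```

View pics/zA.png

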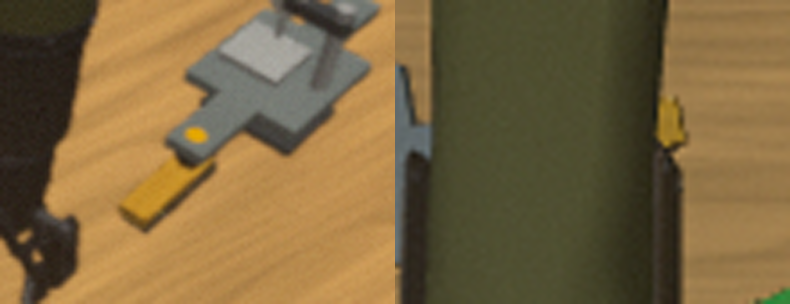

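Released. In the left panel the brass lies under the foot, with its outer end at (135,215); it measures flat at z≈27 with the end at −92 mm as planned. The arm blocks the top view, so I'll move it aside and check the steel and the foot height.

Request:
arm_command([
  {"dx":30,"dy":-20,"dz":-20,"ax":0,"ay":0,"az":0,"fingers":1},
  {"dx":60,"dy":-40,"dz":-40,"ax":0,"ay":0,"az":0,"fingers":1},
  {"dx":90,"dy":-60,"dz":-60,"ax":0,"ay":0,"az":0,"fingers":1},
  {"dx":120,"dy":-80,"dz":-80,"ax":0,"ay":0,"az":0,"fingers":1},
  {"dx":150,"dy":-100,"dz":-100,"ax":0,"ay":0,"az":0,"fingers":1},
  {"dx":180,"dy":-120,"dz":-100,"ax":0,"ay":0,"az":0,"fingers":1},
  {"dx":210,"dy":-140,"dz":-100,"ax":0,"ay":0,"az":0,"fingers":1},
  {"dx":230,"dy":-160,"dz":-100,"ax":0,"ay":0,"az":0,"fingers":1},
  {"dx":240,"dy":-180,"dz":-100,"ax":0,"ay":0,"az":0,"fingers":1},
  {"dx":240,"dy":-190,"dz":-100,"ax":0,"ay":0,"az":0,"fingers":1},
  {"dx":240,"dy":-190,"dz":-100,"ax":0,"ay":0,"az":0,"fingers":1},
  {"dx":240,"dy":-190,"dz":-100,"ax":0,"ay":0,"az":0,"fingers":1},
])

```text
time_s: 19.02
ee_pos: [438.7, -403.5, 216.7]
eef_rot: [-0.104, 0.995, 0.0, -0.0]
contact_force: [0.6, -0.4, -0.1]
gripper_width: 0.997
```

```bash
python3 m.py B; python3 - <<'E'
from g import *
go(584.1,65.7,17,-168.1)
a=np.load("sceneB_p.npy")[165:220,300:370,::-1]; b=np.load("topB_p.npy")[145:200,150:220,::-1]
cv2.imwrite("pics/zB.png",np.hstack([cv2.resize(x,(399,314),interpolation=cv2.INTER_CUBIC) for x in(a,b)]))
u=np.array([-.206,.979]);v=np.array([.979,.206]);o=np.array([537,288.4])
# arm tilt from depth: top-surface heights at the two arms, before (1) and after (B)
for t in("1","B"):
    for n in("top","scene"):
        d=np.load(n+t+"_d.npy");W=world(n,d,d>0);q=W[:,:2]-o;A,C=q@u,q@v
        r=[]
        for lo,hi in((-165,-90),(90,165)):
            k=(A>lo)&(A<hi)&(abs(C)<17)&(W[:,2]>50)&(W[:,2]<80);r+=[k.sum(),W[k,2].mean().round(2)]
        k=(A>-168)&(A<168)&(abs(C)<18)&(W[:,2]>55)&(W[:,2]<73)
        print(t,n,r,"slope deg",np.degrees(np.arctan(np.polyfit(A[k],W[k,2],1)[0])).round(2))
for n in("top","scene"):
  for lo in(("B")):
    d=np.load(n+"B_d.npy");W=world(n,d,d>0);q=W[:,:2]-[568.2,141.5];A,C=q@u,q@v
    for lo,hi in((-90,-60),(-60,-30)):
        k=(A>lo)&(A<hi)&(abs(C)<12)&(W[:,2]<45);print(n,lo,k.sum(),W[k,2].mean().round(1))
E
```

```text
now 19.12 [ 438.9 -403.1  216.8] yaw -167.96 zdir [-0.e+00  2.e-04 -1.e+00] F [-0.5 -0.4  0.4] w 1.001
  d [-239.8  428.2  199.9] a [0.01 0.   0.14]
1 top [np.int64(231), np.float64(63.19), np.int64(228), np.float64(63.41)] slope deg 0.03
1 scene [np.int64(148), np.float64(62.53), np.int64(52), np.float64(63.26)] slope deg 0.38
B top [np.int64(230), np.float64(65.63), np.int64(234), np.float64(60.7)] slope deg -1.11
B scene [np.int64(142), np.float64(65.19), np.int64(39), np.float64(60.18)] slope deg -0.78
top -90 64 25.7
top -60 62 26.9
scene -90 56 20.3
scene -60 42 26.8
```

View pics/zB.png

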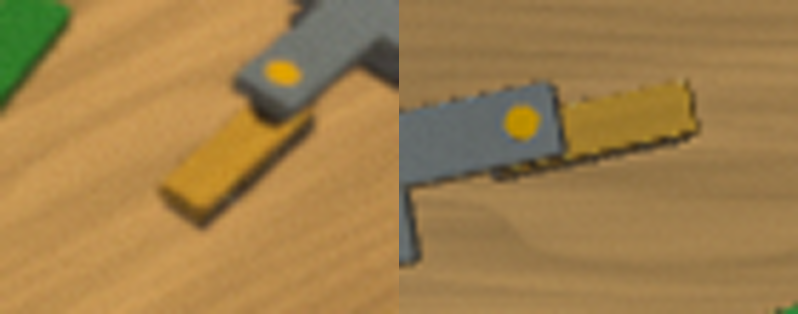

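View pics/topB.png

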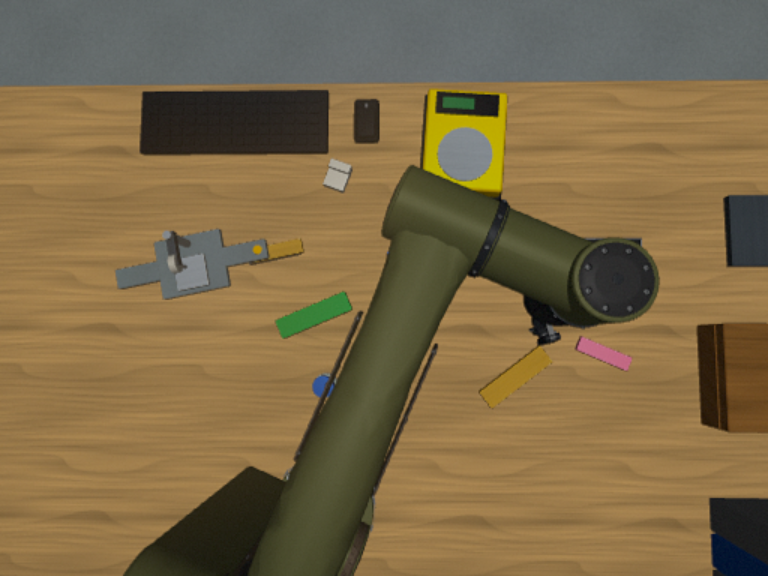

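```bash
python3 - <<'E'
from g import *
u=np.array([-.206,.979]);v=np.array([.979,.206])
d=np.load("topB_d.npy");W=world("top",d,d>0);q=W[:,:2]-[568.2,141.5];A,C=q@u,q@v
for lo in(-86,-71,-56,-41):
    k=(A>lo)&(A<lo+15)&(abs(C+1.5)<11)&(W[:,2]<45);print(lo,np.median(W[k,2]).round(1))
s=ray("top",[[150+96/5.7,145+175/5.7]],7)[0,:2]-[568.2,141.5];print("steel inner corner",s@u,s@v)
arm.sign_off()
E
```

```text
-86 27.0
-71 26.4
-56 26.8
-41 27.6
steel inner corner 35.22407407378683 -15.904619051939216
the job is handed in; nothing more can be done
```

The steel shim is flat under the foot, with the brass shim on top of it and the stand's foot resting on the brass. I handed the job in at about 19 s, with both shims released and the arm well clear.

I slid the steel shim in and let go of it. I then laid the brass on its outer half and pushed it in under the dome, which took up to about 10 N.

**Last checks**
- **Foot raised:** the stand's arm tilted by 0.8° (side camera) to 1.1° (top camera), so the foot rose about 3 mm. I had no direct reading of the force between foot and brass; the tilt is the evidence that the foot bears on it.
- **Brass:** its top is level at 26.4–27.6 mm. The cameras read surfaces slightly low, so this fits the expected 28 mm. The foot sits about 32 mm from its centre along its length (limit 52 mm), and within about 3 mm of its centre line.
- **Steel:** before the brass went in, it was within 2 mm of centred under the foot. Afterwards its inner corner was about 35 mm past the foot, as planned, so it was not dragged along.
- **Red and blue plates:** they looked untouched in the picture taken as I lifted the brass, and I stayed clear of them. The arm hides them in the last top view, so I did not measure them again.

**Disagreements:** the two cameras differed by 2–4 mm on positions across the bench, which the tolerances cover. One side-camera height for the brass's outer end read low (20 mm). I put that down to edge pixels, because the top view showed the brass level there.

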